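# Finish the pot stack, try the drying box's lid and hold it open

### The job

Nest the lone steel pot into the top of the two-pot stack, so that the three stand in one straight stack ready to go into the drying box. Then try the box's lid with a tug upward on its front tab before you touch the catch: if it is caught, slide the catch knob all the way along its rail, away from the tab, and if it is not, leave the catch alone. Raise the lid by its tab to roughly half way to upright and finish while still holding it there, steady in the fingers, with the stack left standing where it was and the other things on the bench undisturbed.

Things in the scene. Friction and masses are not known exactly. Their poses are not given: they have to be found in the camera images.
- pot_base: lowest pot of the stack; all three steel pots are alike: round, 80 mm tall, foot 45 to 49 mm across over the lower 34 mm, then a stepped shoulder to a straight band 60 mm across from 34 to 80 mm height; mouth 54 mm across, walls 3 mm, 0.11 kg. The shoulder of one rests on the rim of the one below, so each pot nested raises the stack by 46 mm. Origin: centre of the underside, z up. Stands on the bench
- pot_mid: second pot, already nested in pot_base at the start (underside 46 mm above that of pot_base, rim 126 mm above the bench). Same shape and origin
- pot_lone: the lone pot, standing by itself on the bench on the other side of the drying box. Same shape and origin; can be gripped from above across its 60 mm band; it belongs in pot_mid, underside 92 mm above the bench
- box: drying box, fixed to the bench: 220 mm (own x) by 260 mm (own y), case 90 mm tall, lid on top to 102 mm. Origin: centre of the underside. Its front (own -x) faces the robot more or less; own y runs along the front to the left, z up
- tab (a point): grip point of the lid's front tab, moves with the lid: a black bar 14 mm wide (own y of the box) and 14 mm thick that sticks out 57 mm from the middle of the lid's front edge; this point lies at the bar's half thickness, 38 mm out from the front edge, 95 mm above the bench when shut, with free air beside and under it. It is 258 mm from the hinge line
- hinge (a point): point in the middle of the lid's hinge line, on the far top edge of the case, 90 mm above the bench; the line runs along the box's own y
- lid (a joint): lid angle, rad: 0 shut, 1.1 the stop; the 0.42 kg lid falls shut from any angle when let go. A caught lid has about 5 mm of play at the tab (0.02 rad) and then stops hard; a free one goes on rising. Whether it is caught cannot be seen from outside, and the catch knob stands alike in both cases
- knob (a point): grip point of the catch knob, moves with it: an upright steel post 14 x 14 mm, standing 46 mm above a dark rail on the box's front, left of the tab (100 mm along the box's own y), 27 mm in front of the lid's edge; this point is on the post's axis, 100 mm above the bench, 12 mm below the post's top. The rail's top is 64 mm above the bench
- catch (a joint): catch position, m: 0 home (nearest the tab), 0.022 fully released; the knob slides along the box's own +y, away from the tab, with about 1.5 N of friction, and stays where it is left
- reagent: bystander: amber reagent bottle, 54 mm across, 110 mm tall; origin: centre of the underside
- jar: bystander: clear jar, 60 mm across, 75 mm tall; origin: centre of the underside
- petri: bystander: closed glass Petri dish, 68 mm across, 16 mm tall; origin: centre of the underside
- slide_case: bystander: slide case, 85 x 60 x 32 mm; origin: centre of the underside
- marker: bystander: marker pen lying flat, 130 mm long, 14 mm thick; origin: centre of the underside
- spatula: bystander: narrow steel spatula lying flat, 160 mm long; origin: centre of the underside
There are look-alikes about, which are no part of the job. What is shaped like the pot_base but blue or green is not meant.

How it is judged:
By the outcome, as a careful person would: the job done as asked, in the order asked, and still so for the second after the job is handed in, while the arm keeps its last pose, push and grip.
It also fails if it takes over 64 s, if anything falls off the work surface, if the arm or the gripper's body presses on something with over 40 N, if the wrist force passes 120 N, or if a joint passes its speed limit or range.

### The arm

A 6-joint arm with a two-finger parallel gripper is mounted at the origin on the work surface. World frame = base frame: x ahead of the robot, y to its left, z up, the work surface at z = 0. Lengths are in mm, angles in rad, forces in N, time in s.
With the tool pointing down it reaches from about 150 to 775 mm from the base axis. Payload 6.1 kg.
Tool frame: the origin (TCP) lies at the very end of the fingers, on their centre line; the grasp point (between the pads) lies 19 mm behind it; z points along the fingers, y is the line along which they close (so a half turn about z gives the same grasp; the last joint's range is limited). The gripper opens to 85 mm and grips with 20 to 120 N. Pads are 22 mm wide; open, the fingers measure 114 mm over their backs; the gripper's body (76 mm by 85 mm) begins 54 mm behind the grasp point. The pads swing forward as they close: fully open they stand 13 mm farther back than shut.
Start: joints at [-1.328, 0.126, -0.04, 1.405, 0, 1.571], TCP at [126.216, -509.586, 231.295] pointing down, gripper open.
Joint ranges: [-2.72, 2.72], [-0.95, 1.95], [-1.27, 1.35], [-1.78, 2.02], [-1.46, 1.47], [-3.14, 3.14]. Speed limits (rad/s): [2.39, 2.39, 3.01, 3.14, 3.14, 3.14].

### API

Orientations are given as a rotation vector (axis times angle).
In Python, from cell import movep, move_l, goto_joints, command_gripper, wait, ik, read_state, read_camera, calibration, Unreachable, hand_in, look_for gives the robot as it stands. Calls block until the motion is done:
- movep(position, orientation): joint-space move of the TCP to a pose.
- move_l(position, orientation=None, max_speed=150, stop_force=None): straight line of the TCP; orientation=None keeps the orientation; max_speed is the mean speed in mm/s. With stop_force (N) it stops when the force on the tool has changed by that much, and returns True; else False.
- goto_joints(angles): joint-space move.
- command_gripper(opening): finger opening in mm; the grip force is fixed at half the most; returns when the fingers have stopped.
- wait(seconds).
- ik(position, orientation): joint angles nearest the present ones, or None.
- read_state(): the state.
- read_camera(name): name is "scene" or "top"; returns the picture (400x640x3 uint8, blue, green, red); there is no depth.
- calibration(name): a dict with "fov_y" (degrees; the focal length in pixels is half the picture's height over the tangent of half this angle, whatever the lens; pixels are square), "cx", "cy" (the principal point, pixels), "R" (3x3) and "t" (3): a world point X has camera coordinates R X + t. Camera axes: x right, y down, z forward; pixel columns grow to the right and rows downward; lengths in mm; the calibration is good to about 2 mm. A picture is of the moment at which its call begins. calibration takes no time and is no camera call.
A pose or a line that the arm cannot do raises Unreachable and nothing moves.
- hand_in(): hands the job in; it is judged then, once.
Trained networks look in the newest picture that a camera, given by its name, has taken for a name from the list of things; names that differ only in an ending like _2 or _b are one class to them, and where a whole thing is asked for, a point or a joint stands for the part that bears it (a point fixed in the world has none). Each returns a list of dicts, best first, with "p" (0 to 1); they miss things now and then, are a little off and sometimes report something else, mostly with a low value. They report only what shows in the picture. A call takes as long as a camera call. They do not tell look-alikes from the thing itself.
- look_for(name, camera): "centre" ([x, y, z] in mm, in world coordinates, good to about 4 mm: the middle of the surface that is visible of it).
The state is a dict: "t": time; "joint_positions": joint angles; "qd": joint speeds; "joint_efforts": joint torques, N m; "tcp_pos": TCP position; "tcp_rot": TCP orientation; "contact_force": force on the tool from outside, world axes, zero at the start; "wrist_torque": the same for the moment, N m; "finger_gap": finger opening in mm; "grasp_force": force on a finger pad.
Only numpy, scipy, OpenCV 4.12 (cv2) and the standard library are available. Lean on these libraries where they do the work, as an engineer would, in place of code of your own. Each camera call takes 0.05 s, during which the arm holds its last target. There are 200 camera calls.

## Working session

There is one attempt and no reset: what is moved stays moved. The work goes in short steps, each a Python script; the robot and the scene stay as the last script left them, time stands still between calls to the robot, and variables do not carry over. Pictures are saved under pics/ and viewed, at most 10 in all, crops included, and the job is handed in when it is done.

```bash
mkdir -p pics; ls; python3 - <<'E'
from cell import *
import cv2
for n in ("scene","top"):
    im=read_camera(n); cv2.imwrite(f"pics/{n}0.png",im)
    c=calibration(n); print(n,c)
    for k in ("pot_base","pot_mid","pot_lone","box","tab","knob","lid"):
        try: print(k,[(round(d["p"],2),[round(float(v)) for v in d["centre"]]) for d in look_for(k,n)])
        except Exception as e: print(k,e)
print(read_state())
E
```

```text
pics
scene {'fov_y': 46.55010614682515, 'cx': 322.0484149078341, 'cy': 199.41269958493083, 'R': array([[ 0.31796038,  0.94792884, -0.01822394],
       [ 0.70729402, -0.24995771, -0.66125359],
       [-0.63137656,  0.19736276, -0.74994105]]), 't': array([-141.64318758, -305.58498285, 1533.96802663])}
pot_base [(0.69, [547, -318, 53]), (0.58, [283, -334, 64])]
pot_mid [(0.7, [426, -327, 107])]
pot_lone [(0.92, [498, 292, 56])]
box [(0.89, [631, -8, 103]), (0.61, [606, -4, 101])]
tab [(0.63, [606, -6, 99])]
knob [(0.65, [461, 102, 103]), (0.25, [654, -338, 65])]
lid [(0.75, [606, -7, 99])]
top {'fov_y': 43.97732892124794, 'cx': 324.8944422989519, 'cy': 200.79349765363278, 'R': array([[ 0.00862408, -0.99974897, -0.02067919],
       [-0.9959177 , -0.00672913, -0.09001469],
       [ 0.08985294,  0.02137106, -0.99572573]]), 't': array([   5.56080578,  516.25520703, 1463.33368253])}
pot_base [(0.66, [537, -327, 38]), (0.56, [300, -345, 39])]
pot_mid [(0.62, [416, -340, 82])]
pot_lone [(0.65, [495, 298, 38])]
box [(0.59, [581, 0, 104])]
tab [(0.56, [587, -4, 105])]
knob [(0.36, [458, 102, 109])]
lid [(0.7, [586, 0, 102])]
{'t': 0.8, 'joint_positions': array([-1.32801862e+00,  1.25750586e-01, -3.95910484e-02,  1.40538173e+00,
        8.40207332e-06,  1.57080159e+00]), 'qd': array([ 6.51699529e-04,  9.61214297e-04,  1.06418737e-05, -2.18580686e-04,
        5.01404308e-04,  6.60612854e-04]), 'joint_efforts': array([ 8.75333008e-04, -4.35644281e+01,  3.53070045e+01,  8.80047828e-04,
        5.46132969e-05,  6.27394286e-06]), 'tcp_pos': array([ 126.21031187, -509.59519216,  231.32457234]), 'tcp_rot': array([3.11840510e+00, 3.80401601e-01, 2.69778290e-05]), 'contact_force': array([-0.13382997, -0.13629212,  0.12646703]), 'wrist_torque': array([-0.00599189,  0.03032689, -0.00940173]), 'grasp_force': 0.0, 'finger_gap': 84.90791721001254}
```

View pics/scene0.png

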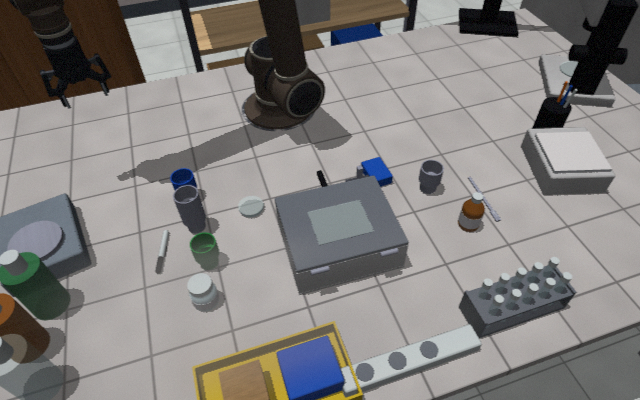

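View pics/top0.png

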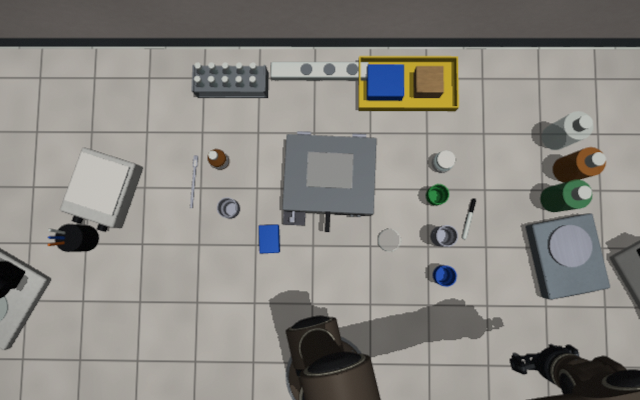

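Scene view: the pot-shaped things are the blue pot at (183,180), the steel two-pot stack at (190,207), the green pot at (204,248) and the lone steel pot at (430,176). By the description I choose steel (190,207) as the stack and (430,176) as the lone pot. In the top view the stack is at (444,236), the lone pot at (229,208), the tab at (327,220) and the knob at (292,216). Next is a close crop to check this.

```bash
python3 - <<'E'
import cv2,numpy as np
t=cv2.imread("pics/top0.png");s=cv2.imread("pics/scene0.png")
def cr(im,x,y,w,h,k): return cv2.resize(im[y:y+h,x:x+w],(w*k,h*k),interpolation=cv2.INTER_CUBIC)
a=np.hstack([cr(t,205,185,50,50,5),cr(t,420,210,50,50,5),cr(s,405,150,50,50,5)])
b=np.hstack([cr(t,270,120,110,68*1+50,0+3) if 0 else cr(t,270,125,125,115,3),cr(s,300,150,125,115,3)])
W=750; a=a[:,:W]; b=b[:,:W]
cv2.imwrite("pics/crop1.png",np.vstack([a,b])); print(a.shape,b.shape)
E
```

```text
(250, 750, 3) (345, 750, 3)
```

View pics/crop1.png

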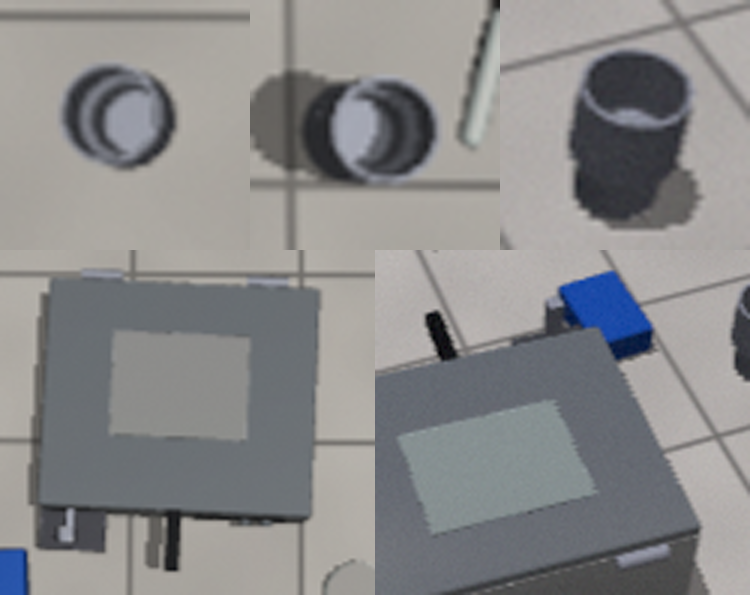

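The crop confirms both choices are bare steel: the lone pot's rim is centred near top pixel (228,208) and the stack's rim near (446,236). Now I turn these into world positions, using both cameras where possible.

```bash
cat > h.py <<'E'
import numpy as np
from cell import *
from scipy.spatial.transform import Rotation as Ro
def back(n,u,v,z):
    c=calibration(n); f=200/np.tan(np.radians(c["fov_y"]/2))
    R=c["R"]; d=R.T@np.array([(u-c["cx"])/f,(v-c["cy"])/f,1]); o=-R.T@c["t"]
    return o+d*(z-o[2])/d[2]
def proj(n,X):
    c=calibration(n); f=200/np.tan(np.radians(c["fov_y"]/2)); p=c["R"]@np.asarray(X,float)+c["t"]
    return np.array([c["cx"]+f*p[0]/p[2],c["cy"]+f*p[1]/p[2]])
def down(yaw,tilt=0):
    """tool down, closing axis y at world angle yaw; tilt>0 turns about closing axis like the lid opening"""
    y=np.array([np.cos(yaw),np.sin(yaw),0]); z=np.array([0,0,-1.]); x=np.cross(y,z)
    return Ro.from_rotvec(tilt*y)*Ro.from_matrix(np.c_[x,y,z])
E
python3 - <<'E'
from h import *
import cv2
np.set_printoptions(precision=1,suppress=True)
print("lone top",back("top",227.8,208,80),"scene",back("scene",431.7,167.2,80))
print("stack top",back("top",446,235.8,126))
for k,(a,b) in dict(fl=(40,257),fr=(306,270),bl=(50,30),br=(320,40)).items(): print(k,back("top",270+a/3,125+b/3,102))
print("tab end",back("top",270+172.5/3,125+320/3,102),"tabroot",back("top",270+173.5/3,125+264/3,102))
# rim fit: maximise bright-edge/silhouette gradient along rim ellipse, both cameras
from scipy.optimize import differential_evolution
G={n:cv2.GaussianBlur(cv2.cvtColor(cv2.imread(f"pics/{n}0.png"),cv2.COLOR_BGR2GRAY).astype(np.float32),(0,0),.7) for n in("top","scene")}
th=np.linspace(0,2*np.pi,180,endpoint=False); ring=np.c_[np.cos(th),np.sin(th),0*th]
def samp(n,c,r):
    p=np.array([proj(n,np.asarray(c)+r*q) for q in ring],np.float32)
    return cv2.remap(G[n],p[:,0],p[:,1],cv2.INTER_LINEAR).mean()
for nm,z,g in (("lone",80,(496,292)),("stack",126,(418,-335))):
    for n in("top","scene"):
        best=max(((samp(n,(x,y,z),28.5)-.7*samp(n,(x,y,z),24),x,y) for x in np.arange(g[0]-16,g[0]+17,2) for y in np.arange(g[1]-16,g[1]+17,2)))
        best=max(((samp(n,(x,y,z),28.5)-.7*samp(n,(x,y,z),24),x,y) for x in np.arange(best[1]-2,best[1]+2.1,.5) for y in np.arange(best[2]-2,best[2]+2.1,.5)))
        print(nm,n,best)
E
```

```text
lone top [488.2 289.2  80. ] scene [489.9 290.7  80. ]
stack top [ 412.1 -328.   126. ]
fl [480.1 125.7 102. ]
fr [ 469.6 -125.8  102. ]
bl [698.7 119.7 102. ]
br [ 690.  -139.1  102. ]
tab end [421.6  -0.3 102. ] tabroot [474.4  -0.8 102. ]Traceback (most recent call last):
  File "<stdin>", line 17, in <module>
  File "<stdin>", line 17, in <genexpr>
  File "<stdin>", line 13, in samp
  File "h.py", line 9, in proj
    c=calibration(n); f=200/np.tan(np.radians(c["fov_y"]/2)); p=c["R"]@np.asarray(X,float)+c["t"]
ValueError: time passes only in moves, steps and waits
```

```bash
sed -i 's/^def back/import functools\ncalibration=functools.lru_cache(calibration)\ndef back/' h.py
python3 - <<'E'
from h import *
import cv2
np.set_printoptions(precision=1,suppress=True)
G={n:cv2.GaussianBlur(cv2.cvtColor(cv2.imread(f"pics/{n}0.png"),cv2.COLOR_BGR2GRAY).astype(np.float32),(0,0),.7) for n in("top","scene")}
th=np.linspace(0,2*np.pi,90,endpoint=False); ring=np.c_[np.cos(th),np.sin(th),0*th]
def samp(n,c,r):
    p=np.array([proj(n,np.asarray(c)+r*q) for q in ring],np.float32)
    return cv2.remap(G[n],p[:,0],p[:,1],cv2.INTER_LINEAR).mean()
def sc(n,x,y,z): return samp(n,(x,y,z),28.5)-.7*samp(n,(x,y,z),24)
for nm,z,g in (("lone",80,(490,290)),("stack",126,(412,-328))):
    for n in("top","scene"):
        b=(0,*g)
        for w,s in((12,2),(2,.5)):
            b=max((sc(n,x,y,z),x,y) for x in np.arange(b[1]-w,b[1]+w+.1,s) for y in np.arange(b[2]-w,b[2]+w+.1,s))
        print(nm,n,np.array(b))
print("knob",back("top",270+68/3,125+275/3,112),proj("top",(452,100,112)),proj("scene",(452,100,112)),proj("scene",(437,.5,102)))
q=read_state()["joint_positions"]
for pos,r in (((489,290,40),0),((413,-328,132),0)):
    for yaw in (0,np.pi/2,-np.pi/2): print(pos,yaw,ik(pos,down(yaw).as_rotvec()))
H=np.array([694.5,-9.3,90]);e=np.array([np.cos(-.04),np.sin(-.04),0])
for th in (0,.4,.78):
  for tilt in (-.4,-.2,0,.2,.4,.78):
    r=down(np.pi/2-.04,tilt); P=H-258*np.cos(th)*e+np.array([0,0,258*np.sin(th)+5])
    print(th,tilt,ik(P+r.apply([0,0,19]),r.as_rotvec()))
E
```

```text
lone top [ 63.  485.5 278. ]
lone scene [ 68. 487. 293.]
stack top [  68.7  413.5 -333. ]
stack scene [  50.6  412.5 -333.5]
knob [462.7  98.1 112. ] [291.9 220.5] [359.3 166.1] [320.4 174.2]
(489, 290, 40) 0 [ 0.5  0.3 -0.3  1.   0.   2.1]
(489, 290, 40) 1.5707963267948966 [ 0.5  0.3 -0.3  1.   0.   0.5]
(489, 290, 40) -1.5707963267948966 [ 0.5  0.3 -0.3  1.   0.  -2.6]
(413, -328, 132) 0 [-0.7  0.1 -0.2  1.2  0.   0.9]
(413, -328, 132) 1.5707963267948966 [-0.7  0.1 -0.2  1.2  0.  -0.7]
(413, -328, 132) -1.5707963267948966 [-0.7  0.1 -0.2  1.2  0.   2.5]
0 -0.4 [ 0.  -0.3 -0.8  0.6 -0.   0.1]
0 -0.2 [ 0.  -0.1 -0.7  0.8 -0.   0. ]
0 0 [ 0.   0.  -0.5  1.1  0.   0. ]
0 0.2 [-0.   0.2 -0.4  1.2  0.   0. ]
0 0.4 [-0.   0.3 -0.2  1.4  0.   0. ]
0 0.78 [-0.   0.6  0.1  1.8  0.   0. ]
0.4 -0.4 [ 0.  -0.3 -0.6  0.9 -0.   0. ]
0.4 -0.2 [ 0.  -0.2 -0.5  1.1 -0.   0. ]
0.4 0 [ 0.   0.  -0.3  1.3  0.   0. ]
0.4 0.2 [-0.   0.2 -0.1  1.5  0.   0. ]
0.4 0.4 [-0.   0.3  0.   1.7  0.   0. ]
0.4 0.78 [-0.   0.6  0.3  2.   0.   0. ]
0.78 -0.4 [ 0.  -0.2 -0.4  1.  -0.   0. ]
0.78 -0.2 [ 0.  -0.1 -0.2  1.2 -0.   0. ]
0.78 0 [-0.   0.1 -0.   1.5  0.   0. ]
0.78 0.2 [-0.   0.3  0.2  1.7  0.   0. ]
0.78 0.4 [-0.   0.4  0.3  1.9  0.   0. ]
0.78 0.78 None
```

```bash
python3 - <<'E'
from h import *
import cv2
th=np.linspace(0,2*np.pi,120)
def tile(n,c,z,cands):
    im=cv2.imread(f"pics/{n}0.png");k=10
    u,v=np.round(proj(n,(*c,z))).astype(int)-19
    t=cv2.resize(im[v:v+38,u:u+38],None,fx=k,fy=k,interpolation=cv2.INTER_CUBIC)[:290]
    for (x,y),col in cands:
        p=np.array([proj(n,(x+30*np.cos(a),y+30*np.sin(a),z)) for a in th])
        cv2.polylines(t,[np.round((p-[u,v]+.5)*k).astype(int)],True,col,1)
    return t
L=[((488.5,290),(0,255,0)),((487,293),(0,0,255))];S=[((412.1,-328),(0,255,0)),((413,-333),(0,0,255))]
cv2.imwrite("pics/rims.png",np.vstack([np.hstack([tile(n,(488,291),80,L) for n in("top","scene")]),np.hstack([tile(n,(412,-331),126,S) for n in("top","scene")])]))
E
```

```text
(no output)
```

View pics/rims.png

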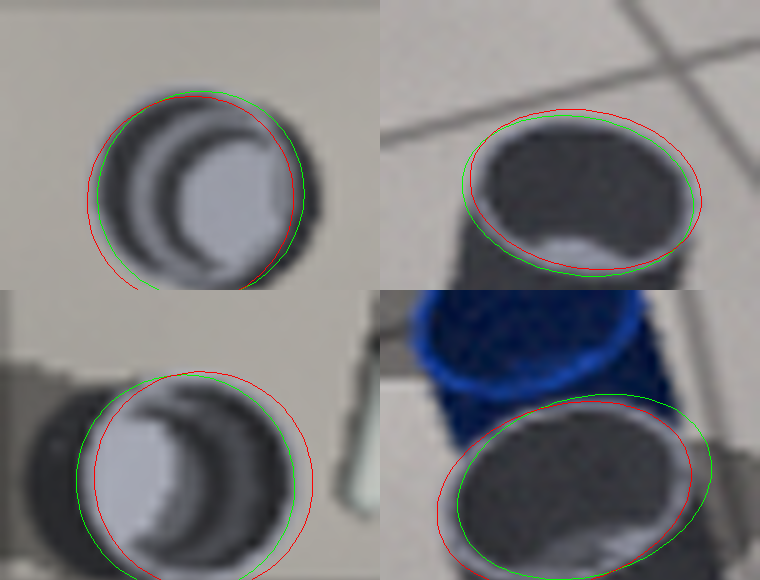

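The overlay shows the lone pot's rim at (488.5,290), matching in both views. The stack's rim falls between the two candidates, at about (411.5,-330.3). Both are plausible, so I pick up the lone pot.

```bash
python3 - <<'E'
from h import *
import cv2
np.set_printoptions(precision=1,suppress=True)
r=down(np.pi/2).as_rotvec()
movep((488.5,290,230),r); t=read_state()["t"];print(t)
print(move_l((488.5,290,38),max_speed=150,stop_force=12))
command_gripper(50); s=read_state(); print(s["t"],s["finger_gap"],s["grasp_force"],s["tcp_pos"],s["contact_force"])
move_l((488.5,290,240),max_speed=150)
movep((411.5,-330.3,240),r)
move_l((411.5,-330.3,150),max_speed=120)
s=read_state();print(s["t"],s["finger_gap"],s["grasp_force"],s["tcp_pos"],s["contact_force"])
for n in("top","scene"): cv2.imwrite(f"pics/{n}1.png",read_camera(n))
def tile(n):
    u,v=np.round(proj(n,(411,-330,140))).astype(int)-40
    return cv2.resize(cv2.imread(f"pics/{n}1.png")[max(v,0):v+90,max(u,0):u+80],(400,450),interpolation=cv2.INTER_CUBIC)
cv2.imwrite("pics/over.png",np.hstack([tile("top"),tile("scene")]))
E
```

```text
3.875
False
5.675 59.304315534705545 64.33844223618507 [489.2 290.5  39.3] [-0.1 -0.3  5.8]
10.3083 59.22436639298196 64.45135440677404 [ 411.9 -330.5  150.8] [-0.1 -0.1 -0.4]
```

View pics/over.png

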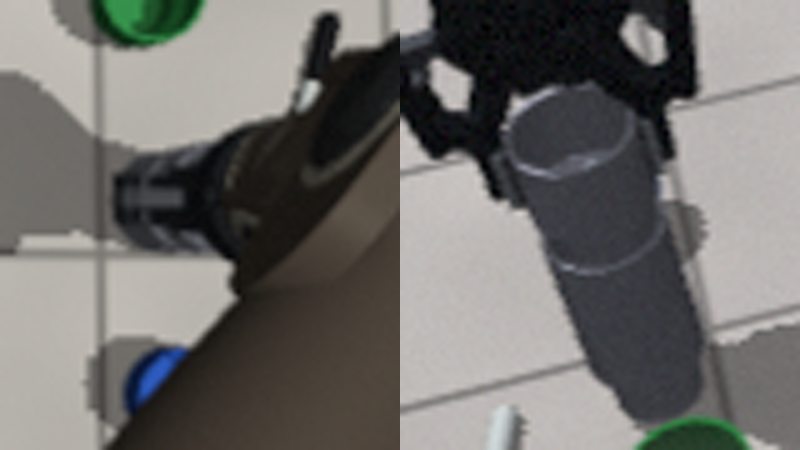

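The scene crop shows the held pot's foot already inside the stack's rim (rim near (605,255) in the crop). It lines up on both sides and nothing is pushing back, so I lower it until it seats.

```bash
python3 - <<'E'
from h import *
import cv2
np.set_printoptions(precision=1,suppress=True)
def st():
    s=read_state();print(round(s["t"],1),s["finger_gap"],s["grasp_force"],s["tcp_pos"],s["contact_force"],s["wrist_torque"])
print(move_l((411.5,-330.3,129.5),max_speed=40,stop_force=5)); st()
E
```

```text
True
10.9 59.10813243511059 64.98924862593412 [ 411.5 -330.4  131.2] [-1.  -0.5  6.2] [-0.1  0.1  0. ]
```

Seated at the expected height: TCP 131.2 against 131.3 expected. I release, move to the tab, take a picture to check the stack, and tug.

```bash
cat >> h.py <<'E'
H=np.array([694.5,-9.3,90]);e=np.array([np.cos(-.04),np.sin(-.04),0])
def tabpose(th,tilt,up=0,dy=0):
    r=down(np.pi/2-.04,tilt); P=H-258*np.cos(th)*e+np.array([0,0,258*np.sin(th)+5*np.cos(th)])-5*np.sin(th)*e*-1
    return P+r.apply([0,0,19-up])+dy*np.array([.04,1,0]),r.as_rotvec()
def st():
    s=read_state();print(round(s["t"],1),"gap",round(s["finger_gap"],1),"f",round(s["grasp_force"],1),s["tcp_pos"],s["contact_force"]);return s
np.set_printoptions(precision=1,suppress=True)
E
python3 - <<'E'
from h import *
import cv2
command_gripper(85); st()
move_l((411.5,-330.3,270),max_speed=180)
movep(*tabpose(0,-.38,up=90)); st()
for n in("top","scene"): cv2.imwrite(f"pics/{n}2.png",read_camera(n))
print(tabpose(0,-.38))
def tile(n,X,s=50):
    u,v=np.round(proj(n,X)).astype(int)-s//2
    return cv2.resize(cv2.imread(f"pics/{n}2.png")[v:v+s,u:u+s],(380,380),interpolation=cv2.INTER_CUBIC)
cv2.imwrite("pics/c2.png",np.hstack([tile("scene",(411,-330,120),70),tile("scene",(437,0,110),70)]))
E
```

```text
11.3 gap 85.3 f 0.0 [ 410.9 -329.9  130.4] [ 0.3 -0.3 -0.1]
13.5 gap 85.1 f 0.0 [411.1   1.7 161.6] [0.1 0.3 0.6]
(array([443.7,   0.7,  77.4]), array([ 0.1,  2.8, -0. ]))
```

View pics/c2.png

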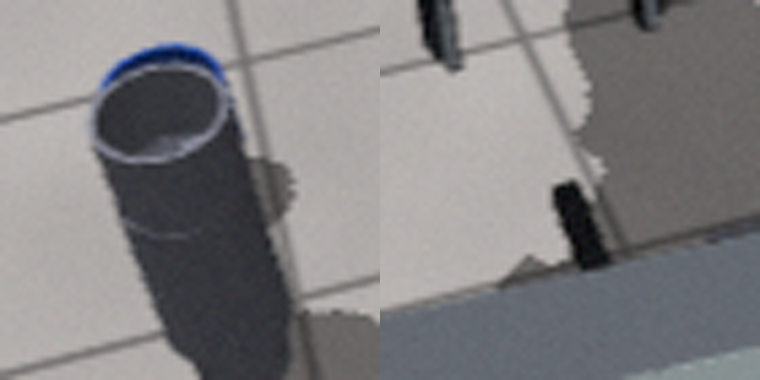

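The crop shows three pots in one straight stack (rim at about (160,113)). The tab is free between the open fingers at about (575,220). Now the tug.

```bash
python3 - <<'E'
from h import *
p,r=tabpose(0,-.38)
print(move_l(p,r,max_speed=120,stop_force=10)); st()
command_gripper(5); s=st()
p=s["tcp_pos"].copy(); p[2]+=14
print("stopped",move_l(p,max_speed=25,stop_force=15)); st()
E
```

```text
False
14.5 gap 85.1 f 0.0 [444.1   0.6  77.9] [0.9 0.7 0.5]
15.2 gap 13.1 f 59.4 [443.8   1.2  77.7] [-4.8  3.   4.8]
stopped False
15.9 gap 12.6 f 58.6 [444.3   1.2  91.7] [ 6.1  1.7 -4.2]
```

It rose 14 mm at about 4 N, so the lid seems free. I'll confirm by raising it further along the arc with a force guard.

```bash
python3 - <<'E'
from h import *
import cv2
for th in (.12,.2):
    p,r=tabpose(th,-.38+th)
    print("stopped",move_l(p,r,max_speed=40,stop_force=18)); st()
cv2.imwrite("pics/scene3.png",read_camera("scene"))
i=cv2.imread("pics/scene3.png")[120:300,240:440]; cv2.imwrite("pics/c3.png",cv2.resize(i,None,fx=3,fy=3,interpolation=cv2.INTER_CUBIC))
E
```

```text
stopped False
16.4 gap 12.9 f 59.3 [443.9   1.2 107.4] [-3.4  5.   1.1]
stopped False
17.1 gap 12.8 f 59.3 [446.1   1.1 127.6] [-2.2  5.8  1.2]
```

View pics/c3.png

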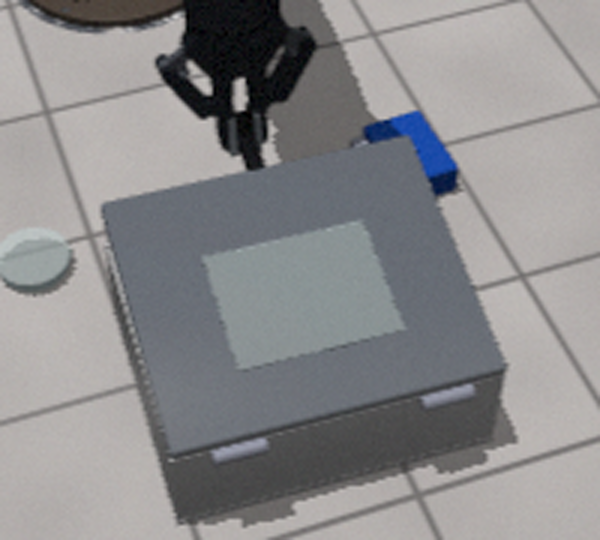

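The picture shows the lid lifted (wedge gap along its left edge, (110,260) to (170,450) in the crop) with the tab still in the fingers. The lid is not caught, so I leave the catch alone and raise to about 0.77 rad.

```bash
python3 - <<'E'
from h import *
import cv2
for th in np.arange(.28,.78,.07):
    p,r=tabpose(th,-.38+th)
    if move_l(p,r,max_speed=60,stop_force=30): print("stop",th); break
    st()
wait(.5); st(); print(th, read_state()["joint_positions"])
cv2.imwrite("pics/scene4.png",read_camera("scene"))
i=cv2.imread("pics/scene4.png")[80:330,130:530]; cv2.imwrite("pics/c4.png",cv2.resize(i,None,fx=2,fy=2,interpolation=cv2.INTER_CUBIC))
E
```

```text
17.6 gap 12.9 f 59.3 [449.8   1.  147.3] [-3.   5.   1.4]
18.1 gap 13.2 f 59.3 [454.3   0.8 164.4] [-4.5  5.5  1.8]
18.5 gap 12.9 f 59.4 [460.    0.6 181.1] [-4.1  6.   3.2]
18.9 gap 12.8 f 59.4 [466.8   0.3 197.4] [-5.   5.2  3.7]
19.4 gap 13.1 f 59.5 [474.8   0.  213.2] [-6.5  4.9  4.6]
19.8 gap 12.9 f 59.6 [483.8  -0.4 228.5] [-5.   3.9  5.6]
20.3 gap 13.0 f 59.7 [493.9  -0.7 243. ] [-6.2  5.7  7.5]
20.7 gap 13.2 f 59.7 [504.9  -1.2 256.8] [-6.4  5.6  7.8]
21.2 gap 13.2 f 59.6 [504.9  -1.2 256.8] [-4.9  4.5  6.1]
0.77 [-0.   0.4  0.3  1.9  0.   0. ]
```

View pics/c4.png

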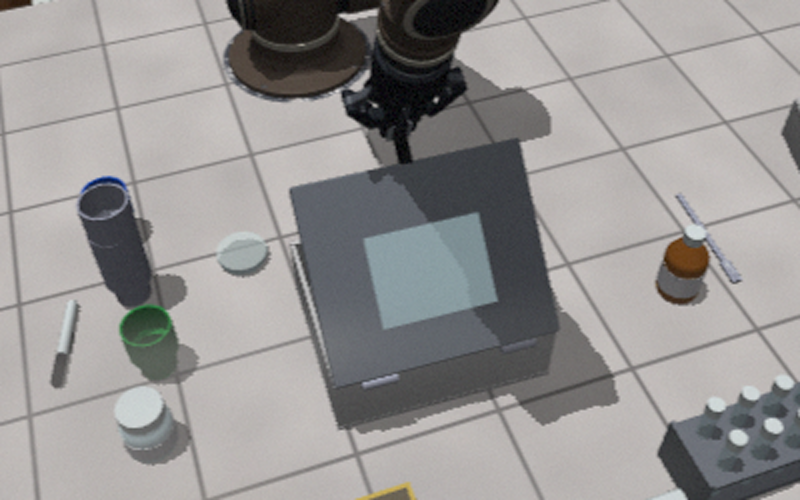

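The picture shows the lid raised to about 0.77 rad with its tab in the fingers at (403,145). The stack stands straight at (115,240), and the bystanders in view are undisturbed. Handing in.

```bash
python3 -c "
from cell import *
print(hand_in())"
```

```text
the job is handed in; nothing more can be done
None
```

The lone pot is nested into the stack, the tug showed the lid was not caught so I left the catch alone, and I handed in at about 21 s with the lid held steady at about 0.77 rad by its tab.

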